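# Pull down the sample cupboard flap with the hooked pole

## Robot

A 6-joint arm with a two-finger parallel gripper is mounted at the origin on the work surface. World frame = base frame: x ahead of the robot, y to its left, z up, the work surface at z = 0. Lengths are in m, angles in degrees, forces in N, time in s.
With the tool pointing down it reaches from about 0.25 to 0.725 m from the base axis. Payload 9.7 kg.
Tool frame: the origin (TCP) lies midway between the tips of the shut fingers; the grasp point (between the pads) lies 19 mm behind it; z points along the fingers, y is the line along which they close (so a half turn about z gives the same grasp; the last joint's range is limited). The gripper opens to 85 mm and grips with 20 to 120 N. Pads are 22 mm wide; open, the fingers measure 114 mm over their backs; the gripper's body (76 mm by 85 mm) begins 54 mm behind the grasp point. The pads swing forward as they close: fully open they stand 13 mm farther back than shut.
Start: joints at [-64.687, 4.979, 10.078, 95.1, 0, 90], TCP at [0.235, -0.497, 0.231] pointing down, gripper open.
Joint ranges: [-179.16, 179.16], [-48.56, 103.87], [-65.8, 70.77], [-126.05, 130.52], [-82.76, 87.17], [-180, 180]. Speed limits (degrees/s): [127.2, 127.2, 147.25, 180, 180, 180].

## Interface

Orientations are given as [roll, pitch, yaw] about the fixed x, y, z axes, in that order (R = Rz(yaw) Ry(pitch) Rx(roll)).
In Python, from workcell import bot gives the robot as it stands.
- The arm moves only by the shell command python3 -m crank 'ROWS' [FORCE]. ROWS is JSON, a list of rows, each an object with "gripper": the finger opening in mm, from 0 to 85.4; "travel": the shift along the tool's x, y, z in mm, a list of three; "twist": the turn, a rotation vector about the tool's x, y, z in rad, a list of three. In form: [{"gripper": gripper, "travel": [tx, ty, tz], "twist": [rx, ry, rz]}, ...]. A call has 1 to 12 rows; each row shifts and turns the commanded pose from where the row before left it, along the tool's axes as they then stand; what a row does not reach is not made up. A row lasts 1/8 s, in which the tool goes at most 62.5 mm and 10.7 degrees, less where a joint would pass 70% of its speed; a pose out of reach is approached as far as the arm can. A call is refused whole if a number of a shift passes 62.5 or a number of a turn 0.188, either way. A call with a gripper value outside its range is refused whole. The fingers move at their own pace and stop on an object; FORCE is the grip in N (left out, the last holds). Time passes only in rows, so rows that do not move let the fingers close. It gives the time, the measured TCP pose, the force, the opening and the grip force at its end, in the units of the state.
- bot.get_obs(): the state, without advancing time (a new reading comes with each control period).
- bot.camera(name): name is "scene" or "top" or "wrist"; returns the picture (400x640x3 uint8, red, green, blue); there is no depth.
- bot.calibration(name): a dict with "vfov" (degrees; the focal length in pixels is half the picture's height over the tangent of half this angle, whatever the lens; pixels are square), "cx", "cy" (the principal point, pixels), "camera_from_world" (4x4, takes a point from world to camera coordinates). Camera axes: x right, y down, z forward; pixel columns grow to the right and rows downward; lengths in m; the calibration is good to about 2 mm. A picture is of the moment at which its call begins: read the wrist's pose just before it. calibration takes no time and is no camera call; for the wrist camera it gives the pose at the moment of the call.
- bot.job_done(): hands the job in; it is judged then, once.
The state is a dict: "time": time; "q": joint angles; "qd": joint speeds; "joint_efforts": joint torques, N m; "ee_pos": TCP position; "tcp_rot": TCP orientation; "wrist_force": force on the tool from outside, world axes, zero at the start; "torque": the same for the moment, N m; "opening": finger opening in m; "grasp_force": force on a finger pad.
Only numpy, scipy, OpenCV 4.12 (cv2) and the standard library are available. Lean on these libraries where they do the work, as an engineer would, in place of code of your own. Each camera call takes 0.05 s, during which the arm holds its last target. There are 200 camera calls.

## Task

Take the hooked pole from its rest, put its hook down into the ring eye on the closed flap of the small sample cupboard, and swing the flap down with it until the flap lies fully open. Then lay the pole back across its own rest, hook hanging down again, and let go.

Things in the scene. Friction and masses are not known exactly. Their poses are not given: they have to be found in the camera images.
- pole: Hooked pole, about 0.14 kg: wooden handle 150 mm long, 22 mm square, then a 6 mm steel rod on the same axis, bent straight down at its end. Origin: handle centre; +x along the pole to the hook, +z up as it lies on its rest (axis 86 mm above the table); balance point about 30 mm along +x. The like-handled tool with a straight rod and flat paddle is not needed.
- hook_tip (a point): Free lower end of the pole's hook, at (205, 0, -55) mm in the pole's frame: the rod bends down 205 mm from the handle's centre and its end hangs 55 mm below the axis. Axes as the pole's.
- pole_rest: The hooked pole's fixed wooden rest. Origin: centre of its underside, on the table; +x the way the hook points, z up. Two uprights 14 mm thick at x = -55 and +55 mm carry the handle on flat tops 75 mm up, between side lips 14 mm high at y = -33 and +33 mm. Handle axis then 86 mm up. Between the uprights 96 mm is free, above a 10 mm base plate. The other tool's rest is equal.
- eye (a point): Centre of the steel ring on the flap's outside: opening 36 mm, bar 6 mm, centre 28 mm out from the face, 26 mm below the flap's top edge. Flap closed: ring level, about 268 mm above the table, +z up, +x level into the cupboard, y along the hinge; the axes turn with the flap. The hinge line runs parallel to y through (34, 0, -140) mm in these axes.
- flap (a joint): Angle of the cupboard's flap (254 mm wide, 166 mm high, 0.3 kg), hinged at its lower edge: 0 upright, closed; grows as the top swings out and down (to -x of the eye); 1.57 level, fully open. Starts at 0 to 0.12. A little stiff, damped: about 1 N at the eye moves it, near closed it stays where left, past about 0.5 it sinks by itself to fully open in a few seconds.

How it is judged:
By the outcome, as a careful person would: the job done as asked, in the order asked, and still so for the second after the job is handed in, with the robot touching nothing.
It also fails if it takes over 56 s, if anything falls off the work surface, if the arm or the gripper's body presses on something with over 40 N, if the wrist force passes 120 N, or if a joint passes its speed limit or range.

## Working session

There is one attempt and no reset: what is moved stays moved. The work goes in short steps, Python scripts to look and compute and a shell command to move; the robot and the scene stay as the last step left them, time stands still between calls to the robot, and variables do not carry over. Pictures are saved under pics/ and viewed, at most 10 in all, crops included, and the job is handed in when it is done.

```bash
mkdir -p pics; ls; python3 - <<'E'
from workcell import bot
import cv2
o=bot.get_obs();print(o)
for n in("scene","top"):
    im=bot.camera(n);c=bot.calibration(n);print(n,c)
    cv2.imwrite(f"pics/{n}0.png",cv2.resize(im[:,:,::-1],(800,500),interpolation=cv2.INTER_CUBIC)); cv2.imwrite(f"pics/{n}raw.png",im[:,:,::-1])
E
```

```text
pics
{'time': 0.0, 'q': array([-6.46875038e+01,  5.01064980e+00,  1.00325202e+01,  9.50975752e+01,
       -5.69271697e-05,  8.99991532e+01]), 'qd': array([-0.09217034, -0.03229929,  0.01209179, -0.03538518,  0.03145456,
       -0.03821428]), 'joint_efforts': array([-2.15194709e-04, -5.20387387e+01,  4.64808619e+01,  1.61041523e-02,
        1.35748999e-05,  7.08874426e-08]), 'ee_pos': array([ 0.23505802, -0.49698917,  0.23057005]), 'tcp_rot': array([-1.79924295e+02,  5.58082015e-05,  2.53133431e+01]), 'wrist_force': array([ 0.57742087, -1.09881341, -0.37143813]), 'torque': array([0.03355736, 0.00136818, 0.02063691]), 'grasp_force': 0.0, 'opening': 0.0850760646088064}
scene {'vfov': 55.77778210366975, 'cx': 318.4755888595384, 'cy': 197.08818622291736, 'camera_from_world': array([[-0.44864197,  0.89356073,  0.01641943,  0.24179221],
       [ 0.61054769,  0.31985899, -0.72451484, -0.22159962],
       [-0.65264991, -0.31502292, -0.68906361,  1.43537297],
       [ 0.        ,  0.        ,  0.        ,  1.        ]])}
top {'vfov': 42.04930752381621, 'cx': 323.22418724873336, 'cy': 192.6461332462677, 'camera_from_world': array([[-0.01587615, -0.99961891,  0.02258279, -0.02726573],
       [-0.98242736,  0.01139439, -0.18629722,  0.58868731],
       [ 0.18596891, -0.02514364, -0.98223386,  1.13130015],
       [ 0.        ,  0.        ,  0.        ,  1.        ]])}
```

View pics/scene0.png

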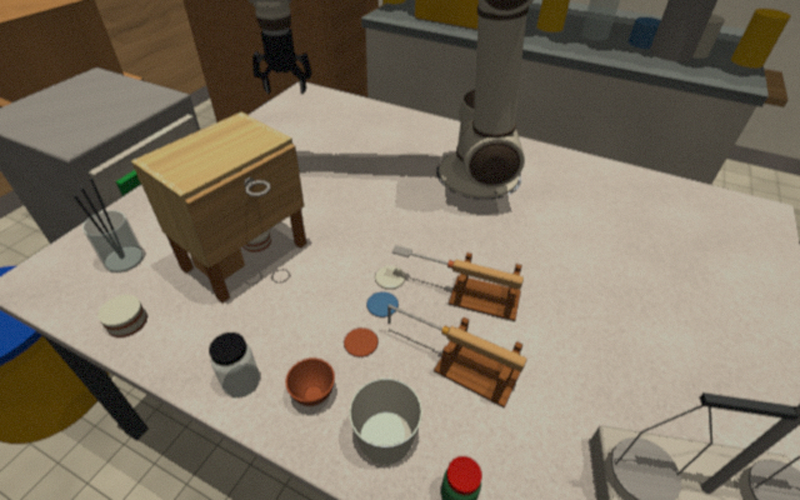

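View pics/top0.png

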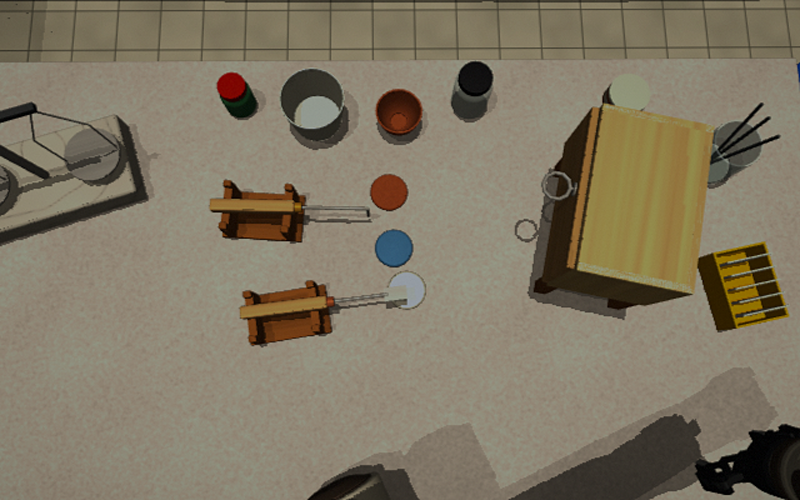

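The scene view shows the hooked pole at (390-525, 305-365), with its hook end near (390,308). The ring on the flap is at (258,187). In the top view the pole runs from (210,206) to (368,212), and the ring is at (557,186). I'll enlarge these next.

```bash
python3 - <<'E'
import cv2,numpy as np
t=cv2.imread("pics/topraw.png");s=cv2.imread("pics/sceneraw.png")
def c(im,x,y,w,h,k):
    o=cv2.resize(im[y:y+h,x:x+w],None,fx=k,fy=k,interpolation=cv2.INTER_CUBIC)
    for i in range(0,w,10):
        cv2.putText(o,str(x+i),(i*k,8),0,.28,(255,0,255),1) if i%20==0 else 0; cv2.line(o,(i*k,10),(i*k,13),(255,0,255),1)
    for i in range(0,h,10):
        cv2.putText(o,str(y+i),(0,i*k+3),0,.28,(255,0,255),1); cv2.line(o,(20,i*k),(24,i*k),(255,0,255),1)
    return o
A=c(t,160,140,150,60,5)            #750x300
B=c(s,300,235,130,75,5)      #650x375
a=np.zeros((600,800,3),np.uint8);a[:300,:750]=A
C=c(t,420,80,66,50,6);a[300:600,:396]=C
D=c(s,180,130,66,50,6);a[300:600,400:796]=D
cv2.imwrite("pics/c1.png",a)
b=np.zeros((375,650,3),np.uint8);b[:]=B;cv2.imwrite("pics/c2.png",b)
E
```

```text
(no output)
```

View pics/c1.png

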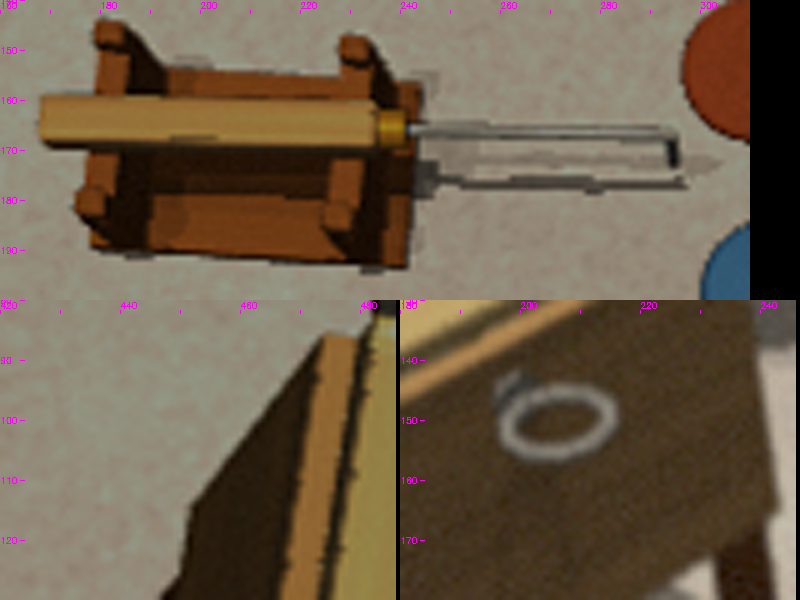

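View pics/c2.png

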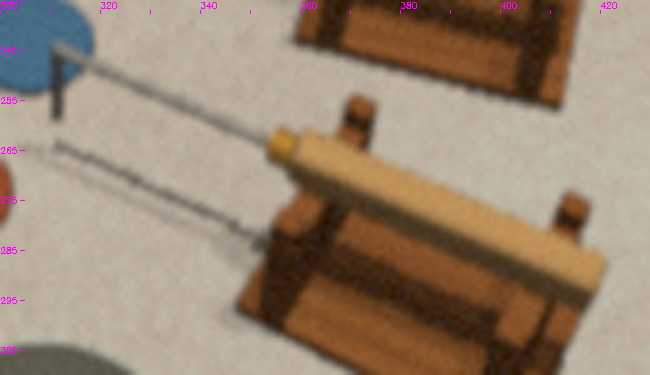

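c1 shows the handle's top face from (168,164) to (235,165.5) and the rod bend at (294.5,166.3). In the scene crops the ring centre is at (206,150.3), the rod bend at (310.5,244.5) and the hook tip at (311,259). Next I triangulate these points and check them with an overlay.

```bash
cat > h.py <<'E'
import numpy as np,cv2
from scipy.optimize import least_squares
from workcell import bot
C={n:bot.calibration(n) for n in("scene","top")}
def proj(n,P,c=None):
    c=c or C[n];f=200/np.tan(np.radians(c["vfov"]/2));P=np.atleast_2d(P)
    T=c["camera_from_world"];p=P@T[:3,:3].T+T[:3,3]
    return np.c_[c["cx"]+f*p[:,0]/p[:,2],c["cy"]+f*p[:,1]/p[:,2]]
def ray(n,uv,z):
    c=C[n];f=200/np.tan(np.radians(c["vfov"]/2));T=c["camera_from_world"];R=T[:3,:3]
    d=R.T@np.array([(uv[0]-c["cx"])/f,(uv[1]-c["cy"])/f,1]);o=-R.T@T[:3,3]
    return o+d*(z-o[2])/d[2]
def tri(obs):
    r=least_squares(lambda P:np.concatenate([(proj(n,P)[0]-uv) for n,uv in obs]),[.5,0,.1]);return r.x,r.fun
E
python3 - <<'E'
from h import *
e,r=tri([("top",(445.6,148.5)),("scene",(206,150.3))]);print("eye",e,r)
b,r=tri([("top",(294.3,166.3)),("scene",(310.5,244.5))]);print("bend",b,r)
for z,uv in((.097,(168.2,163.5)),(.097,(235,165.4)),(.086,(294.3,166.3))): print(uv,ray("top",uv,z))
print("tip scene z31",ray("scene",(311,259),.031),"bend scene",ray("scene",(310.5,244.5),.086))
print("ring at .268",ray("top",(445.6,148.5),.268),ray("scene",(206,150.3),.268))
# flap top edge
t=cv2.imread("pics/topraw.png")
x,y,w,h=425,75,120,190;k=3
cr=cv2.resize(t[y:y+h,x:x+w],None,fx=k,fy=k,interpolation=cv2.INTER_CUBIC)
x2,y2=425,130;cr2=cv2.resize(t[y2:y2+40,x2:x2+44],None,fx=10,fy=10,interpolation=cv2.INTER_CUBIC)
a=np.zeros((570,800,3),np.uint8);a[:,:360]=cr;a[:400,360:]=cr2
for i in range(0,120,20):cv2.putText(a,str(x+i),(i*k,8),0,.28,(255,0,255),1)
for i in range(0,190,10):cv2.putText(a,str(y+i),(0,i*k+3),0,.28,(255,0,255),1)
for i in range(0,44,5):cv2.putText(a,str(x2+i),(360+i*10,8),0,.28,(255,0,255),1)
for i in range(0,40,5):cv2.putText(a,str(y2+i),(360,i*10+3),0,.28,(255,0,255),1)
cv2.imwrite("pics/c3.png",a)
E
```

```text
eye [ 0.63152519 -0.26526209  0.2667696 ] [ 0.14091382 -0.09586369  0.20814312  0.04897897]
bend [0.64363196 0.02902758 0.08523178] [ 0.11958839 -0.05249939  0.14528542  0.01555184]
(168.2, 163.5) [0.64990389 0.30708718 0.097     ]
(235, 165.4) [0.64406651 0.1600421  0.097     ]
(294.3, 166.3) [0.6433272  0.02927253 0.086     ]
tip scene z31 [0.64660503 0.03174669 0.031     ] bend scene [0.64431321 0.02897047 0.086     ]
ring at .268 [ 0.63099857 -0.26464579  0.268     ] [ 0.63281411 -0.26457138  0.268     ]
```

View pics/c3.png

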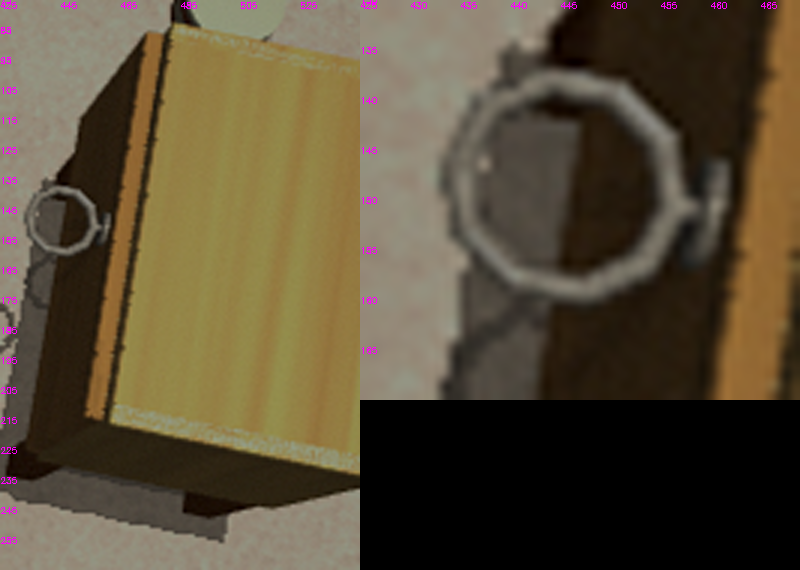

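The enlarged top view puts the ring centre at (445.6,148.6). The flap's top outer edge runs from (474,86) to (453.5,212.5), so its outward normal is about (0.16,0.99). I'm moving toward the pole now.

```bash
cat >> h.py <<'E'
from scipy.spatial.transform import Rotation as Ro
def delta(pos,rpy):
    o=bot.get_obs();R=Ro.from_euler("xyz",o["tcp_rot"],degrees=True);T=Ro.from_euler("xyz",rpy,degrees=True)
    print("t",round(o["time"],2),"pos",o["ee_pos"].round(4),"rpy",o["tcp_rot"].round(1))
    d=np.array(pos)-o["ee_pos"]
    print("travel in present axes",(R.inv().apply(d)*1e3).round(1),"| in target axes",(T.inv().apply(d)*1e3).round(1),"| twist",(R.inv()*T).as_rotvec().round(3))
E
python3 -m crank '[{"gripper":85,"travel":[0,0,0],"twist":[0,0,-0.184]},{"gripper":85,"travel":[0,0,0],"twist":[0,0,-0.184]},{"gripper":85,"travel":[0,0,0],"twist":[0,0,-0.184]},{"gripper":85,"travel":[0,0,0],"twist":[0,0,-0.184]},{"gripper":85,"travel":[0,0,0],"twist":[0,0,-0.184]},{"gripper":85,"travel":[0,0,0],"twist":[0,0,-0.184]},{"gripper":85,"travel":[48,26.5,0],"twist":[0,0,0]},{"gripper":85,"travel":[48,26.5,0],"twist":[0,0,0]},{"gripper":85,"travel":[48,26.5,0],"twist":[0,0,0]},{"gripper":85,"travel":[48,26.5,0],"twist":[0,0,0]},{"gripper":85,"travel":[48,26.5,0],"twist":[0,0,0]},{"gripper":85,"travel":[48,26.5,0],"twist":[0,0,0]}]' 80
python3 - <<'E'
from h import *
delta([.6475,.209,.13],[180,0,88.8])
p,q=ray("top",(474,86),.294),ray("top",(453.5,212.5),.294);print(p,q,np.degrees(np.arctan2(*(p-q)[1::-1])),np.linalg.norm(p-q),(p+q)/2)
E
```

```text
time: 1.6
ee_pos: [0.4018, -0.2116, 0.2311]
tcp_rot: [-180.0, -0.0, 88.6]
wrist_force: [-0.1, -0.3, -0.6]
opening: 0.085
grasp_force: 0.0
t 1.6 pos [ 0.4018 -0.2116  0.2311] rpy [-180.    -0.    88.6]
travel in present axes [426.6 235.  101.1] | in target axes [425.6 236.8 101.1] | twist [-0.    -0.    -0.004]
[ 0.74615079 -0.31925626  0.294     ] [ 0.50377649 -0.26478418  0.294     ] -12.66640215979846 0.24842002155316983 [ 0.62496364 -0.29202022  0.294     ]
```

```bash
python3 -m crank '[{"gripper":85,"travel":[47.3,26.2,0],"twist":[0,0,-0.004]},{"gripper":85,"travel":[47.3,26.2,0],"twist":[0,0,0]},{"gripper":85,"travel":[47.3,26.2,0],"twist":[0,0,0]},{"gripper":85,"travel":[47.3,26.2,0],"twist":[0,0,0]},{"gripper":85,"travel":[47.3,26.2,0],"twist":[0,0,0]},{"gripper":85,"travel":[47.3,26.2,0],"twist":[0,0,0]},{"gripper":85,"travel":[47.3,26.2,0],"twist":[0,0,0]},{"gripper":85,"travel":[47.3,26.2,0],"twist":[0,0,0]},{"gripper":85,"travel":[47.3,26.2,0],"twist":[0,0,0]},{"gripper":85,"travel":[0,0,40],"twist":[0,0,0]},{"gripper":85,"travel":[0,0,30],"twist":[0,0,0]},{"gripper":85,"travel":[0,0,0],"twist":[0,0,0]}]' 80
python3 - <<'E'
from h import *
delta([.6475,.209,.067],[180,0,88.8])
c=bot.calibration("wrist");im=bot.camera("wrist")[:,:,::-1].copy()
# overlay predicted handle top outline
o=np.array([.6483,.234,0]);a=np.radians(-91.2);u=np.array([np.cos(a),np.sin(a),0]);v=np.array([-u[1],u[0],0]);z=np.array([0,0,.097])
P=proj("wrist",[o+u*sx*.075+v*sy*.011+z for sx,sy in((1,1),(1,-1),(-1,-1),(-1,1))],c)
cv2.polylines(im,[P.round().astype(int)],True,(255,0,255),1);print(P.round())
cv2.imwrite("pics/w1.png",im)
E
```

```text
time: 3.1
ee_pos: [0.6449, 0.207, 0.158]
tcp_rot: [-179.7, 0.1, 88.8]
wrist_force: [-0.2, 0.7, 0.4]
opening: 0.0849
grasp_force: 0.0
t 3.1 pos [0.6449 0.207  0.158 ] rpy [-1.797e+02  1.000e-01  8.880e+01]
travel in present axes [ 2.2  3.1 91. ] | in target axes [ 2.   2.6 91. ] | twist [-0.005  0.002  0.   ]
[[335. 272.]
 [305. 272.]
 [303.  51.]
 [340.  51.]]
```

View pics/w1.png

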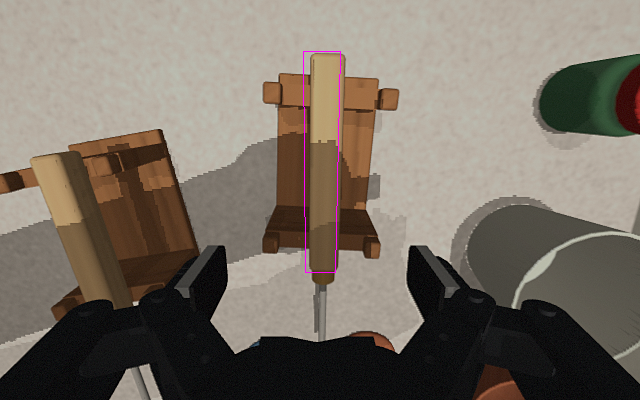

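The wrist view shows the handle between the fingers, with its rear edge at (312-345,54) and its front at (309-337,271). It lies about 2 mm toward +x of my prediction, so I correct for that, go down and grip.

```bash
python3 -m crank '[{"gripper":85,"travel":[2,5,25],"twist":[-0.005,0,0.004]},{"gripper":85,"travel":[0,0,35],"twist":[0,0,0]},{"gripper":85,"travel":[0,0,25],"twist":[0,0,0]},{"gripper":85,"travel":[0,0,8],"twist":[0,0,0]},{"gripper":85,"travel":[0,0,0],"twist":[0,0,0]},{"gripper":15,"travel":[0,0,0],"twist":[0,0,0]},{"gripper":15,"travel":[0,0,0],"twist":[0,0,0]},{"gripper":15,"travel":[0,0,0],"twist":[0,0,0]},{"gripper":15,"travel":[0,0,0],"twist":[0,0,0]},{"gripper":15,"travel":[0,0,0],"twist":[0,0,0]},{"gripper":15,"travel":[0,0,0],"twist":[0,0,0]}]' 80
```

```text
time: 4.53
ee_pos: [0.6518, 0.2093, 0.0689]
tcp_rot: [179.7, -0.0, 88.6]
wrist_force: [0.6, -0.3, 5.8]
opening: 0.0205
grasp_force: 79.0
```

```bash
python3 -m crank '[{"gripper":15,"travel":[0,0,-8],"twist":[0,0,0]},{"gripper":15,"travel":[0,0,-22],"twist":[0,0,0]},{"gripper":15,"travel":[0,0,-40],"twist":[0,0,0]},{"gripper":15,"travel":[0,0,-50],"twist":[0,0,0]},{"gripper":15,"travel":[0,0,-50],"twist":[0,0,0]},{"gripper":15,"travel":[0,0,-50],"twist":[0,0,0]},{"gripper":15,"travel":[0,0,-40],"twist":[0,0,0]},{"gripper":15,"travel":[0,0,-15],"twist":[0,0,0]},{"gripper":15,"travel":[0,0,0],"twist":[0,0,0]}]'
python3 - <<'E'
from h import *
delta([.6711,-.0893,.34],[180,0,77.3])
E
```

```text
time: 5.65
ee_pos: [0.6506, 0.2093, 0.344]
tcp_rot: [179.6, -0.0, 88.6]
wrist_force: [0.8, -1.1, -1.4]
opening: 0.0205
grasp_force: 78.4
t 5.65 pos [0.6506 0.2093 0.344 ] rpy [179.6  -0.   88.6]
travel in present axes [-298.    27.9    4. ] | in target axes [-286.8   85.7    4. ] | twist [ 0.006 -0.001  0.197]
```

```bash
python3 -m crank '[{"gripper":15,"travel":[-25,2,0],"twist":[0,0,0.05]},{"gripper":15,"travel":[-45,7,0],"twist":[0,0,0.05]},{"gripper":15,"travel":[-45,8,0],"twist":[0,0,0.05]},{"gripper":15,"travel":[-45,10,0],"twist":[0,0,0.047]},{"gripper":15,"travel":[-45,13,0],"twist":[0,0,0]},{"gripper":15,"travel":[-45,13,0],"twist":[0,0,0]},{"gripper":15,"travel":[-30,10,0],"twist":[0,0,0]},{"gripper":15,"travel":[0,0,0],"twist":[0,0,0]},{"gripper":15,"travel":[0,0,0],"twist":[0,0,0]}]'
python3 - <<'E'
from h import *
delta([.6711,-.0893,.34],[180,0,77.3])
a=np.zeros((600,800,3),np.uint8)
for i,(n,x,y) in enumerate((("scene",170,105),("top",400,115))):
    im=bot.camera(n)[:,:,::-1];w,h=(80,75) if i==0 else (80,75)
    cr=cv2.resize(im[y:y+h,x:x+w],None,fx=5,fy=5,interpolation=cv2.INTER_CUBIC)
    for j in range(0,80,10):cv2.putText(cr,str(x+j),(j*5,8),0,.28,(255,0,255),1);cv2.putText(cr,str(y+j),(0,j*5+3),0,.28,(255,0,255),1)
    a[:375,400*i:400*i+400]=cr
cv2.imwrite("pics/c4.png",a[:375])
E
```

```text
time: 6.78
ee_pos: [0.6681, -0.0775, 0.3425]
tcp_rot: [179.8, -0.1, 77.3]
wrist_force: [0.8, 0.6, -2.4]
opening: 0.021
grasp_force: 78.4
t 6.78 pos [ 0.6681 -0.0775  0.3425] rpy [ 1.798e+02 -1.000e-01  7.730e+01]
travel in present axes [-10.9   5.6   2.5] | in target axes [-10.9   5.6   2.5] | twist [ 0.003 -0.001 -0.   ]
```

View pics/c4.png

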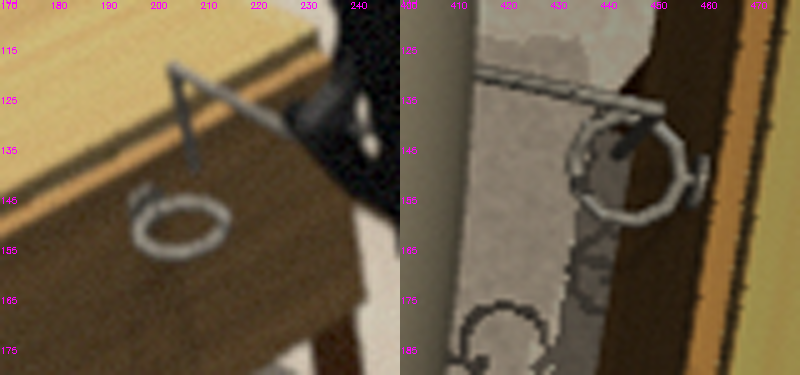

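c4 shows the tip hanging above the ring. In the scene view the bend is at (204.4,118), the tip at (208.6,138.6) and the ring centre at (206.2,150.4). In the top view they are at (452,136.4), (443.4,146) and (445.8,148.6).

```bash
python3 - <<'E'
from h import *
e,r=tri([("top",(445.8,148.6)),("scene",(206.2,150.4))]);print("eye",e)
b,r=tri([("top",(451.5,136.4)),("scene",(204.6,118.6))]);print("bend",b,r)
t,r2=tri([("top",(443.4,146)),("scene",(208.6,138.6))]);print("tip",t,r2)
o=bot.get_obs();R=Ro.from_euler("xyz",o["tcp_rot"],degrees=True)
for n,p in(("bend",b),("tip",t)):print(n,"in tool",(R.inv().apply(p-o["ee_pos"])*1e3).round(1),"eye-p in tool",(R.inv().apply(e-p)*1e3).round(1))
E
```

```text
eye [ 0.63127722 -0.26550266  0.26635085]
bend [ 0.62765361 -0.2516742   0.35805368] [-0.0513801   0.0360527  -0.07807722 -0.01920345]
tip [ 0.62673894 -0.25217916  0.3022937 ] [ 0.33126534 -0.22524846  0.49371258  0.11609442]
bend in tool [-179.5   -1.1  -15.2] eye-p in tool [-12.8   6.2  91.7]
tip in tool [-180.2   -2.1   40.6] eye-p in tool [-12.    7.2  36. ]
```

```bash
python3 -m crank '[{"gripper":15,"travel":[-6,4,0],"twist":[0,0,0]},{"gripper":15,"travel":[-5,3,0],"twist":[0,0,0]},{"gripper":15,"travel":[0,0,0],"twist":[0,0,0]},{"gripper":15,"travel":[0,0,10],"twist":[0,0,0]},{"gripper":15,"travel":[0,0,12],"twist":[0,0,0]},{"gripper":15,"travel":[0,0,12],"twist":[0,0,0]},{"gripper":15,"travel":[0,0,12],"twist":[0,0,0]},{"gripper":15,"travel":[0,0,10],"twist":[0,0,0]},{"gripper":15,"travel":[0,0,6],"twist":[0,0,0]},{"gripper":15,"travel":[0,0,0],"twist":[0,0,0]}]'
python3 - <<'E'
from h import *
delta([.6711,-.0893,.2825],[180,0,77.3])
a=np.zeros((375,800,3),np.uint8)
for i,(n,x,y) in enumerate((("scene",170,105),("top",400,115))):
    im=bot.camera(n)[:,:,::-1]
    a[:,400*i:400*i+400]=cv2.resize(im[y:y+75,x:x+80],None,fx=5,fy=5,interpolation=cv2.INTER_CUBIC)
cv2.imwrite("pics/c5.png",a)
E
```

```text
time: 8.12
ee_pos: [0.6728, -0.0901, 0.2812]
tcp_rot: [179.8, -0.1, 77.3]
wrist_force: [-0.1, -0.1, -0.8]
opening: 0.0206
grasp_force: 78.4
t 8.12 pos [ 0.6728 -0.0901  0.2812] rpy [ 1.798e+02 -1.000e-01  7.730e+01]
travel in present axes [ 0.4 -1.8 -1.4] | in target axes [ 0.4 -1.8 -1.3] | twist [ 0.004 -0.001 -0.   ]
```

View pics/c5.png

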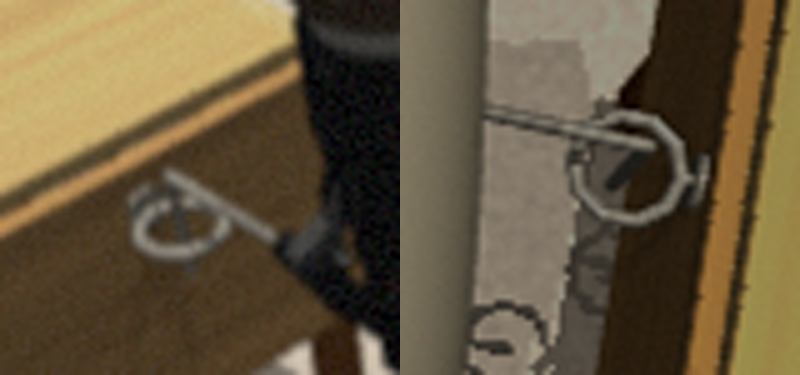

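c5 shows the hook passing down through the ring with no contact force. I pull along the arc to about 0.4 rad.

```bash
python3 -m crank '[{"gripper":15,"travel":[7,0,0],"twist":[0,0,0]},{"gripper":15,"travel":[8,0,0],"twist":[0,0,0]},{"gripper":15,"travel":[7,2.5,2.5],"twist":[0,0,0]},{"gripper":15,"travel":[6.7,-2.5,3],"twist":[0,0,0]},{"gripper":15,"travel":[6.6,0,3.4],"twist":[0,0,0]},{"gripper":15,"travel":[6.5,0,3.5],"twist":[0,0,0]},{"gripper":15,"travel":[6.2,0,4],"twist":[0,0,0]},{"gripper":15,"travel":[6.2,0,4.2],"twist":[0,0,0]},{"gripper":15,"travel":[5.8,0,4.7],"twist":[0,0,0]},{"gripper":15,"travel":[5.7,0,4.7],"twist":[0,0,0]}]'
python3 - <<'E'
from h import *
a=np.zeros((500,800,3),np.uint8)
for i,(n,x,y) in enumerate((("scene",150,90),("top",390,95))):
    im=bot.camera(n)[:,:,::-1]
    a[:,400*i:400*i+400]=cv2.resize(im[y:y+125,x:x+100],None,fx=4,fy=4,interpolation=cv2.INTER_CUBIC)
cv2.imwrite("pics/c6.png",a);print(bot.get_obs()["wrist_force"])
E
```

```text
time: 9.48
ee_pos: [0.6876, -0.0257, 0.2511]
tcp_rot: [179.7, -0.1, 77.3]
wrist_force: [-0.5, -1.5, -2.2]
opening: 0.0207
grasp_force: 78.3
[ 0.1632042   0.44174775 -1.63090959]
```

View pics/c6.png

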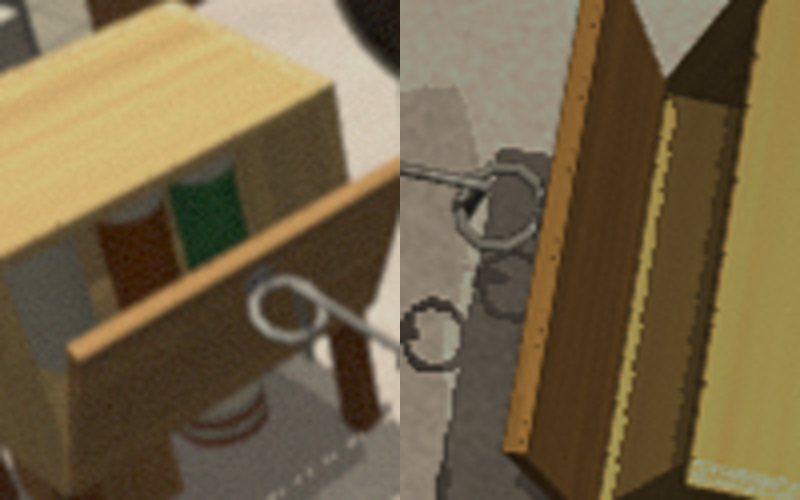

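c6 shows the flap following on the hook at roughly 0.4 rad, with the ring still over the hook. I continue past the sinking angle, then lift out.

```bash
python3 -m crank '[{"gripper":15,"travel":[5.2,0,5.2],"twist":[0,0,0]},{"gripper":15,"travel":[5.2,0,5.3],"twist":[0,0,0]},{"gripper":15,"travel":[4.7,0,5.7],"twist":[0,0,0]},{"gripper":15,"travel":[4.7,0,5.8],"twist":[0,0,0]},{"gripper":15,"travel":[4.2,0,6.1],"twist":[0,0,0]},{"gripper":15,"travel":[4,0,6.3],"twist":[0,0,0]},{"gripper":15,"travel":[3.5,0,6.5],"twist":[0,0,0]},{"gripper":15,"travel":[0,0,-25],"twist":[0,0,0]},{"gripper":15,"travel":[0,0,-45],"twist":[0,0,0]},{"gripper":15,"travel":[30,0,-20],"twist":[0,0,0]},{"gripper":15,"travel":[30,0,0],"twist":[0,0,0]},{"gripper":15,"travel":[0,0,0],"twist":[0,0,0]}]'
python3 -m crank '[{"gripper":15,"travel":[0,0,0],"twist":[0,0,0]},{"gripper":15,"travel":[0,0,0],"twist":[0,0,0]},{"gripper":15,"travel":[0,0,0],"twist":[0,0,0]},{"gripper":15,"travel":[0,0,0],"twist":[0,0,0]},{"gripper":15,"travel":[0,0,0],"twist":[0,0,0]},{"gripper":15,"travel":[0,0,0],"twist":[0,0,0]},{"gripper":15,"travel":[0,0,0],"twist":[0,0,0]},{"gripper":15,"travel":[0,0,0],"twist":[0,0,0]},{"gripper":15,"travel":[0,0,0],"twist":[0,0,0]},{"gripper":15,"travel":[0,0,0],"twist":[0,0,0]},{"gripper":15,"travel":[0,0,0],"twist":[0,0,0]},{"gripper":15,"travel":[0,0,0],"twist":[0,0,0]}]'
python3 - <<'E'
from h import *
im=bot.camera("scene")[:,:,::-1];t=bot.camera("top")[:,:,::-1]
cv2.imwrite("pics/s7.png",np.hstack([cv2.resize(im[70:270,50:300],(400,320)),cv2.resize(t[40:290,330:580],(400,400))[:320]]))
delta([.65,.2093,.2],[180,0,88.6])
E
```

```text
time: 11.08
ee_pos: [0.7059, 0.0515, 0.2924]
tcp_rot: [-179.6, 1.3, 76.8]
wrist_force: [-12.9, -56.8, -32.3]
opening: 0.0204
grasp_force: 97.1
time: 12.58
ee_pos: [0.7052, 0.0509, 0.294]
tcp_rot: [-179.6, 1.2, 76.7]
wrist_force: [-15.3, -56.9, -31.6]
opening: 0.0202
grasp_force: 97.2
t 12.68 pos [0.7051 0.0509 0.294 ] rpy [-179.6    1.2   76.7]
travel in present axes [143.6 -89.5  91.5] | in target axes [157. -59.  94.] | twist [-0.008  0.021 -0.207]
```

View pics/s7.png

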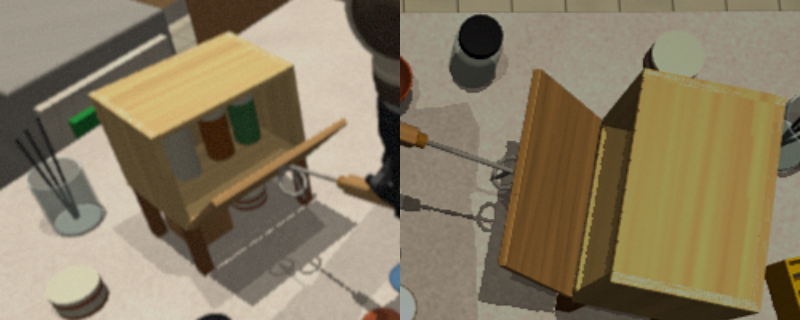

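s7 shows the hook still caught in the ring, with the flap partly open at roughly 0.9 rad. In the top view the ferrule is near raw (344,129) and the ring near (396,148). In the scene view they are near (266,184) and (232,182). The pull is 57 N, so I relieve it first and then work out the pole's pose numerically.

```bash
python3 -m crank '[{"gripper":15,"travel":[-10,0,3],"twist":[0,0,0]},{"gripper":15,"travel":[-10,0,3],"twist":[0,0,0]},{"gripper":15,"travel":[-10,0,3],"twist":[0,0,0]},{"gripper":15,"travel":[0,0,0],"twist":[0,0,0]}]'
python3 - <<'E'
from h import *
f,r=tri([("top",(343.75,129.4)),("scene",(263.5,183))]);print("ferrule",f,r)
e,r=tri([("top",(395.6,148)),("scene",(232.5,182.5))]);print("ring",e,r)
E0=np.array([.6313,-.2655,.2665]);n=np.array([.219,.976,0]);H=E0-.034*n-[0,0,.14]
for th in(.6,.7,.8,.9,1.,1.1,1.2):
    c,s=np.cos(th),np.sin(th)
    P=H+n*(.034*c+.14*s)+np.array([0,0,.14*c-.034*s]);w=np.array([.976,-.219,0])
    K=H+n*(.006*c+.166*s)+np.array([0,0,.166*c-.006*s]);L=[K+w*.127,K-w*.127]
    print(th,P.round(3),"ring px top",proj("top",P).round(1),"scene",proj("scene",P).round(1),"edge top",proj("top",L).round(0).tolist(),"scene",proj("scene",L).round(0).tolist())
E
```

```text
time: 13.18
ee_pos: [0.7008, 0.035, 0.2934]
tcp_rot: [179.6, -0.2, 77.3]
wrist_force: [-0.3, 4.5, 1.7]
opening: 0.0203
grasp_force: 101.3
ferrule [ 0.67076033 -0.07235778  0.2699209 ] [ 0.70827755 -0.38437871  0.91453924  0.15006512]
ring [ 0.64980609 -0.18041868  0.21057879] [ 0.74323406 -0.45054268  1.01999782  0.20151343]
0.6 [ 0.647 -0.194  0.223] ring px top [[404.2 147. ]] scene [[228.8 176.6]] edge top [[423.0, 82.0], [400.0, 206.0]] scene [[179.0, 191.0], [262.0, 140.0]]
0.7 [ 0.649 -0.185  0.212] ring px top [[398.8 147.6]] scene [[231.9 181.6]] edge top [[416.0, 83.0], [393.0, 206.0]] scene [[184.0, 197.0], [266.0, 145.0]]
0.8 [ 0.651 -0.178  0.2  ] ring px top [[394.1 148.4]] scene [[234.8 186.7]] edge top [[409.0, 84.0], [386.0, 206.0]] scene [[188.0, 203.0], [270.0, 150.0]]
0.9 [ 0.652 -0.171  0.187] ring px top [[389.9 149.4]] scene [[237.3 191.7]] edge top [[402.0, 85.0], [380.0, 206.0]] scene [[193.0, 209.0], [273.0, 156.0]]
1.0 [ 0.654 -0.166  0.174] ring px top [[386.4 150.6]] scene [[239.5 196.6]] edge top [[397.0, 87.0], [374.0, 206.0]] scene [[196.0, 216.0], [276.0, 162.0]]
1.1 [ 0.655 -0.162  0.16 ] ring px top [[383.6 152. ]] scene [[241.3 201.3]] edge top [[392.0, 89.0], [369.0, 206.0]] scene [[200.0, 222.0], [279.0, 167.0]]
1.2 [ 0.655 -0.159  0.146] ring px top [[381.5 153.5]] scene [[242.7 205.8]] edge top [[388.0, 91.0], [366.0, 207.0]] scene [[203.0, 228.0], [281.0, 173.0]]
```

```bash
cat >> h.py <<'E'
def ferr(lo=(12,150,110),hi=(30,255,255),boxes={"top":(300,100,400,170),"scene":(220,150,330,240)}):
    out=[]
    for n in("top","scene"):
        x0,y0,x1,y1=boxes[n];hs=cv2.cvtColor(bot.camera(n)[y0:y1,x0:x1],cv2.COLOR_RGB2HSV)
        m=cv2.inRange(hs,lo,hi);k,l,st,ce=cv2.connectedComponentsWithStats(m)
        o=sorted(range(1,k),key=lambda i:-st[i,4])[:4]
        print(n,[(st[i].tolist(),(ce[i]+[x0,y0]).round(1).tolist()) for i in o]);out.append((m,ce,st))
    return out
E
python3 - <<'E'
from h import *
# colours of ferrule and wood in the first pictures
t=cv2.cvtColor(cv2.imread("pics/topraw.png"),cv2.COLOR_BGR2HSV);s=cv2.cvtColor(cv2.imread("pics/sceneraw.png"),cv2.COLOR_BGR2HSV)
print("ferr",t[165,237:241].tolist(),s[264,355:358].tolist(),"wood",t[164,[180,200,225]].tolist(),s[[268,280],[370,395]].tolist())
ferr()
ferr((8,60,60))
E
```

```text
ferr [[23, 212, 153], [23, 205, 153], [23, 214, 155], [22, 215, 133]] [[19, 188, 156], [18, 183, 166], [19, 177, 173]] wood [[18, 156, 149], [19, 159, 151], [20, 150, 150]] [[17, 133, 191], [17, 135, 185]]
top [([28, 14, 28, 16, 233], [339.7, 122.4])]
scene [([35, 27, 4, 4, 10], [256.2, 178.6])]
top [([0, 0, 57, 70, 2348], [318.0, 133.8]), ([38, 31, 2, 1, 2], [338.5, 131.0]), ([32, 29, 1, 1, 1], [332.0, 129.0]), ([35, 30, 1, 1, 1], [335.0, 130.0])]
scene [([0, 0, 37, 31, 595], [234.0, 159.2]), ([34, 25, 36, 22, 302], [267.9, 184.0]), ([81, 37, 13, 16, 165], [306.6, 194.3]), ([14, 26, 12, 22, 59], [240.6, 188.8])]
```

```bash
python3 - <<'E'
from h import *
ferr((15,190,90),(30,255,255))
# wood+ferrule: principal axis & extents in top
o=ferr((12,140,100),(30,255,255))
for n,(x0,y0) in(("top",(300,100)),("scene",(220,150))):
    m,ce,st=o[0 if n=="top" else 1];ys,xs=np.nonzero(m);print(n,xs.min()+x0,xs.max()+x0,ys.min()+y0,ys.max()+y0,len(xs))
    for x in range(xs.min(),xs.max()+1,4):
        y=ys[xs==x]; print(x+x0,(y.min()+y0,y.max()+y0) if len(y) else None,end=" ")
    print()
print(bot.get_obs()["wrist_force"],bot.get_obs()["ee_pos"])
E
```

```text
top [([50, 24, 6, 7, 32], [352.8, 127.0])]
scene []
top [([27, 14, 29, 17, 262], [340.1, 122.6])]
scene [([35, 27, 4, 5, 14], [256.3, 179.1]), ([18, 5, 3, 3, 4], [239.2, 155.8]), ([27, 0, 1, 2, 2], [247.0, 150.5]), ([42, 31, 1, 2, 2], [262.0, 181.5])]
top 327 355 114 130 262
327 (np.int64(115), np.int64(116)) 331 (np.int64(115), np.int64(125)) 335 (np.int64(117), np.int64(126)) 339 (np.int64(118), np.int64(127)) 343 (np.int64(119), np.int64(128)) 347 (np.int64(120), np.int64(130)) 351 (np.int64(124), np.int64(128)) 355 (np.int64(125), np.int64(128)) 
scene 221 309 150 194 39
221 (np.int64(167), np.int64(167)) 225 None 229 None 233 None 237 None 241 (np.int64(154), np.int64(154)) 245 (np.int64(154), np.int64(154)) 249 None 253 None 257 (np.int64(177), np.int64(180)) 261 None 265 None 269 None 273 None 277 None 281 None 285 None 289 None 293 None 297 None 301 None 305 (np.int64(194), np.int64(194)) 309 (np.int64(191), np.int64(191)) 
[1.37222362 6.02492025 3.57463204] [0.70109524 0.03517041 0.29237608]
```

```bash
cat >> h.py <<'E'
def polepose(topuv,scuv,xf=81.):
    f,r=tri([("top",topuv),("scene",scuv)]);o=bot.get_obs();R=Ro.from_euler("xyz",o["tcp_rot"],degrees=True)
    ft=R.inv().apply(f-o["ee_pos"])*1e3;g=np.array([0,0,-17.]);d=ft-g;L=np.linalg.norm(d);u=d/L
    print("ferrule",f.round(4),r.round(1),"tool",ft.round(1),"grasp at pole x",round(xf-L,1),"pitch in tool (tip down +) deg",np.degrees(np.arctan2(d[2],-d[0])).round(1),"yaw",np.degrees(np.arctan2(d[1],-d[0])).round(1))
    h=np.cross(u,[0,1,0]);h=h/np.linalg.norm(h);h=h if h[2]>0 else -h
    for nm,P in(("bend",ft+u*(205-xf)),("tip",ft+u*(205-xf)+h*55)):print(nm,"tool",P.round(1),"world",(R.apply(P/1e3)+o["ee_pos"]).round(4))
E
python3 - <<'E'
from h import *
polepose((352.8,127),(256.3,178.8))
E
```

```text
ferrule [ 0.673  -0.0891  0.2772] [ 0.7 -0.4  0.9  0.1] tool [-127.4   -0.3   14.9] grasp at pole x -50.3 pitch in tool (tip down +) deg 14.0 yaw -0.1
bend tool [-247.7   -0.6   45. ] world [ 0.6466 -0.2063  0.2468]
tip tool [-234.3   -0.6   98.3] world [ 0.6499 -0.1932  0.1934]
```

```bash
python3 -m crank '[{"gripper":15,"travel":[8,0,0],"twist":[0,0,0]},{"gripper":15,"travel":[6.5,0,25.6],"twist":[0,-0.105,0]},{"gripper":15,"travel":[0,0,0],"twist":[0,0,0]},{"gripper":15,"travel":[6.5,0,25.6],"twist":[0,-0.105,0]},{"gripper":15,"travel":[0,0,0],"twist":[0,0,0]},{"gripper":15,"travel":[0,0,0],"twist":[0,0,0]}]' 110
python3 - <<'E'
from h import *
ferr((15,185,90),(30,255,255)); ferr((12,150,100),(30,255,255))
E
```

```text
time: 14.32
ee_pos: [0.7052, 0.0517, 0.2408]
tcp_rot: [179.7, 11.8, 77.2]
wrist_force: [0.3, -0.3, -3.1]
opening: 0.0203
grasp_force: 107.7
top [([40, 26, 6, 8, 41], [342.3, 129.8])]
scene [([42, 43, 1, 1, 1], [262.0, 193.0])]
top [([0, 14, 47, 20, 444], [321.9, 123.9]), ([98, 60, 2, 10, 14], [398.7, 165.4])]
scene [([41, 39, 5, 6, 19], [262.8, 191.4])]
```

```bash
cat >> h.py <<'E'
E0=np.array([.6313,-.2655,.2665]);nn=np.array([.219,.976,0]);Hh=E0-.034*nn-[0,0,.14]
def ringp(th):
    c,s=np.cos(th),np.sin(th);return Hh+nn*(.034*c+.14*s)+np.array([0,0,.14*c-.034*s])
def flap():
    # flap angle: best match of the top edge (bright tan / brightness step) in both views
    ims={n:cv2.GaussianBlur(cv2.cvtColor(bot.camera(n),cv2.COLOR_RGB2HSV),(3,3),0)[:,:,2].astype(float) for n in C}
    w=np.array([.976,-.219,0]);sc=[]
    ths=np.arange(0,1.62,.02);k=np.r_[np.linspace(-.115,-.03,20),np.linspace(.03,.115,20)]
    for th in ths:
        c,s=np.cos(th),np.sin(th);v=0
        O=lambda o,u:Hh+nn*(o*c+u*s)+np.array([0,0,u*c-o*s])
        for n in C:
            g=lambda P:cv2.remap(ims[n].astype(np.float32),*[proj(n,P)[:,i].astype(np.float32) for i in(0,1)],cv2.INTER_LINEAR).ravel()
            # top strip (between faces) should be brighter than outer face just below
            v+=np.median(g([O(-.001,.166)+w*a for a in k]))-np.median(g([O(.006,.156)+w*a for a in k]))*(n=="scene")-np.median(g([O(-.008,.156)+w*a for a in k]))*(n=="top")
        sc.append(v)
    i=np.argsort(sc)[::-1][:5];print("flap",ths[i].round(2),np.array(sc)[i].round())
E
python3 - <<'E'
from h import *
print(bot.get_obs()["time"])
polepose((342.3,129.8),(262.6,191.6)); flap()
E
```

```text
14.525
ferrule [ 0.6769 -0.0716  0.2492] [ 1.1 -0.6  1.3  0.2] tool [-124.9   -0.5   18.2] grasp at pole x -48.8 pitch in tool (tip down +) deg 15.7 yaw -0.2
bend tool [-244.3   -1.1   51.8] world [ 0.6492 -0.1922  0.2409]
tip tool [-229.4   -1.1  104.8] world [ 0.6503 -0.1887  0.186 ]
flap [0.74 0.72 0.96 0.94 0.98] [108.  83.  81.  80.  79.]
```

```bash
python3 -m crank '[{"gripper":15,"travel":[5,0,0],"twist":[0,0,0]},{"gripper":15,"travel":[6.5,0,25.6],"twist":[0,-0.105,0]},{"gripper":15,"travel":[0,0,0],"twist":[0,0,0]},{"gripper":15,"travel":[6.5,0,25.6],"twist":[0,-0.105,0]},{"gripper":15,"travel":[0,0,0],"twist":[0,0,0]},{"gripper":15,"travel":[6.5,0,25.6],"twist":[0,-0.105,0]},{"gripper":15,"travel":[0,0,0],"twist":[0,0,0]},{"gripper":15,"travel":[0,0,0],"twist":[0,0,0]}]'
python3 - <<'E'
from h import *
ferr((15,180,90),(30,255,255)); ferr((12,150,100),(30,255,255));flap()
E
```

```text
time: 15.62
ee_pos: [0.7057, 0.0513, 0.1618]
tcp_rot: [179.6, 29.8, 77.0]
wrist_force: [0.2, 0.7, -2.0]
opening: 0.0203
grasp_force: 107.7
top [([33, 32, 8, 7, 43], [336.4, 134.9])]
scene [([45, 55, 4, 4, 9], [266.7, 206.7])]
top [([0, 25, 41, 14, 363], [318.8, 131.4]), ([94, 41, 6, 29, 96], [397.5, 159.0])]
scene [([45, 54, 6, 6, 25], [267.5, 206.3])]
flap [1.02 1.   0.98 1.04 0.96] [79. 77. 77. 71. 63.]
```

```bash
python3 - <<'E'
from h import *
polepose((336.4,134.9),(267.4,206.4))
for th in(.5,.7,.8,.9):print(th,ringp(th).round(3))
E
```

```text
ferrule [ 0.6789 -0.0619  0.2089] [ 0.9 -0.5  1.1  0.2] tool [-124.3   -0.9   16.8] grasp at pole x -47.8 pitch in tool (tip down +) deg 15.2 yaw -0.4
bend tool [-244.    -1.7   49.2] world [ 0.6515 -0.1786  0.2405]
tip tool [-229.6   -1.7  102.3] world [ 0.6487 -0.1923  0.1873]
0.5 [ 0.645 -0.204  0.233]
0.7 [ 0.649 -0.185  0.212]
0.8 [ 0.651 -0.178  0.2  ]
0.9 [ 0.652 -0.171  0.187]
```

```bash
python3 -m crank '[{"gripper":15,"travel":[-5,0,-20],"twist":[0,0,0]},{"gripper":15,"travel":[-7,0,-26],"twist":[0,0,0]},{"gripper":15,"travel":[-8,0,-28],"twist":[0,0,0]},{"gripper":15,"travel":[0,0,0],"twist":[0,0,0]}]'
python3 - <<'E'
from h import *
print(bot.get_obs()["wrist_force"]);ferr((15,180,90),(30,255,255)); ferr((12,150,100),(30,255,255));flap()
E
```

```text
time: 16.42
ee_pos: [0.7102, 0.071, 0.2365]
tcp_rot: [179.4, 29.9, 77.0]
wrist_force: [1.2, -0.3, -2.3]
opening: 0.0203
grasp_force: 107.9
[ 1.17493389 -0.26773938 -2.31023581]
top [([24, 17, 8, 8, 51], [327.5, 120.6])]
scene [([50, 34, 4, 5, 12], [271.4, 185.9])]
top [([83, 0, 17, 70, 619], [393.8, 143.1]), ([0, 12, 32, 13, 301], [314.5, 118.6])]
scene [([49, 34, 7, 7, 29], [271.7, 186.8]), ([58, 45, 1, 1, 1], [278.0, 195.0])]
flap [1.34 1.36 1.32 1.4  1.38] [76. 74. 73. 72. 72.]
```

```bash
python3 -m crank '[{"gripper":15,"travel":[40,0,-35],"twist":[0,0,0]},{"gripper":15,"travel":[0,0,0],"twist":[0,0,0]},{"gripper":15,"travel":[0,0,0],"twist":[0,0,0]}]'
python3 - <<'E'
from h import *
L=np.array([ray("top",p,.089) for p in((181.8,145.5),(230.8,148.5),(178.5,180),(228,183))]);print(L.round(4),L.mean(0).round(4))
ferr((15,180,90),(30,255,255),{"top":(240,60,400,180),"scene":(220,130,360,260)}); ferr((12,150,100),(30,255,255),{"top":(240,60,360,180),"scene":(220,130,360,260)});flap()
E
```

```text
time: 17.1
ee_pos: [0.6611, 0.1181, 0.2595]
tcp_rot: [-178.5, 32.5, 77.2]
wrist_force: [-0.2, -0.2, -1.3]
opening: 0.0205
grasp_force: 110.0
[[0.6931 0.2807 0.089 ]
 [0.6851 0.1712 0.089 ]
 [0.6141 0.2852 0.089 ]
 [0.6061 0.176  0.089 ]] [0.6496 0.2283 0.089 ]
top [([58, 78, 8, 9, 53], [301.1, 141.7])]
scene [([81, 38, 3, 5, 9], [302.1, 170.2])]
top [([0, 67, 66, 19, 670], [271.8, 136.6])]
scene [([80, 37, 7, 7, 30], [302.6, 169.7])]
flap [0.24 0.16 0.26 0.02 0.18] [85. 60. 58. 23. 16.]
```

```bash
python3 - <<'E'
from h import *
polepose((301.1,141.7),(302.4,169.9))
delta([.6509,.2529,.18],[180,15.2,87])
E
```

```text
ferrule [0.6351 0.0077 0.312 ] [ 1.1 -0.5  1.5  0.2] tool [-123.2   -0.8   16.1] grasp at pole x -46.5 pitch in tool (tip down +) deg 15.1 yaw -0.4
bend tool [-242.9   -1.6   48.3] world [ 0.6071 -0.1072  0.3491]
tip tool [-228.6   -1.6  101.4] world [ 0.6021 -0.1229  0.2967]
t 17.4 pos [0.6614 0.1172 0.2595] rpy [-178.5   32.5   77.1]
travel in present axes [152.3 -40.6  -1.7] | in target axes [151.1 -17.6  41.3] | twist [-0.096  0.299 -0.163]
```

```bash
python3 -m crank '[{"gripper":15,"travel":[0,0,0],"twist":[-0.032,0.1,-0.054]},{"gripper":15,"travel":[0,0,0],"twist":[-0.032,0.1,-0.054]},{"gripper":15,"travel":[0,0,0],"twist":[-0.032,0.1,-0.054]},{"gripper":15,"travel":[38,-4,10],"twist":[0,0,0]},{"gripper":15,"travel":[38,-4,10],"twist":[0,0,0]},{"gripper":15,"travel":[38,-5,10],"twist":[0,0,0]},{"gripper":15,"travel":[37,-5,11],"twist":[0,0,0]},{"gripper":15,"travel":[0,0,0],"twist":[0,0,0]},{"gripper":15,"travel":[0,0,0],"twist":[0,0,0]}]'
python3 - <<'E'
from h import *
delta([.6509,.2529,.18],[180,15.2,87])
B={"top":(180,60,330,220),"scene":(300,170,400,300)}
ferr((15,190,90),(30,255,255),B); ferr((12,150,100),(30,255,255),B);flap()
E
```

```text
time: 18.52
ee_pos: [0.6505, 0.2533, 0.181]
tcp_rot: [179.9, 15.1, 87.0]
wrist_force: [-1.2, -0.1, -1.8]
opening: 0.0204
grasp_force: 109.9
t 18.52 pos [0.6505 0.2533 0.181 ] rpy [179.9  15.1  87. ]
travel in present axes [-0.1  0.4  1.1] | in target axes [-0.1  0.4  1.1] | twist [ 0.001 -0.001  0.   ]
top [([60, 91, 7, 8, 45], [242.7, 154.2])]
scene [([48, 58, 2, 2, 2], [348.5, 228.5]), ([65, 56, 1, 1, 1], [365.0, 226.0]), ([71, 120, 1, 1, 1], [371.0, 290.0])]
top [([2, 86, 65, 13, 590], [212.9, 151.9]), ([23, 122, 24, 10, 169], [214.1, 186.6]), ([23, 101, 30, 7, 166], [217.3, 163.9]), ([45, 115, 7, 10, 50], [228.0, 179.3])]
scene [([57, 118, 28, 12, 204], [369.6, 295.2]), ([69, 105, 26, 15, 149], [380.8, 282.9]), ([73, 53, 10, 11, 68], [377.8, 227.7]), ([55, 100, 11, 12, 55], [360.5, 276.0])]
flap [0.24 0.16 0.26 0.02 0.04] [85. 58. 58. 22. 15.]
```

```bash
python3 - <<'E'
from h import *
polepose((242.7,154.2),(348.7,228.3))
E
```

```text
ferrule [0.6436 0.1277 0.1969] [ 1.2 -0.5  1.4  0.1] tool [-125.5   -0.4   17.8] grasp at pole x -49.2 pitch in tool (tip down +) deg 15.5 yaw -0.2
bend tool [-244.9   -0.9   50.9] world [0.6367 0.0039 0.196 ]
tip tool [-230.2   -0.9  103.9] world [0.6368 0.0043 0.141 ]
```

```bash
python3 -m crank '[{"gripper":15,"travel":[9.5,0,28],"twist":[0,0,0]},{"gripper":15,"travel":[8,0,29],"twist":[0,0,0]},{"gripper":15,"travel":[6.5,0,24],"twist":[0,0,0]},{"gripper":15,"travel":[4,0,14.5],"twist":[0,0,0]},{"gripper":15,"travel":[1.6,0,6],"twist":[0,0,0]},{"gripper":15,"travel":[0.8,0,3],"twist":[0,0,0]},{"gripper":15,"travel":[0,0,0],"twist":[0,0,0]}]' 40
python3 - <<'E'
from h import *
delta([.6509,.2549,.0696],[180,15.2,87])
E
```

```text
time: 19.7
ee_pos: [0.6509, 0.2561, 0.0726]
tcp_rot: [179.9, 15.1, 87.0]
wrist_force: [0.1, 0.9, -1.7]
opening: 0.0199
grasp_force: 110.0
t 19.7 pos [0.6509 0.2561 0.0726] rpy [179.9  15.1  87. ]
travel in present axes [-0.4  0.   3.2] | in target axes [-0.4  0.   3.2] | twist [ 0.002 -0.002  0.   ]
```

```bash
python3 -m crank '[{"gripper":15,"travel":[0.5,0,2],"twist":[0,0,0]},{"gripper":15,"travel":[0.3,0,1],"twist":[0,0,0]},{"gripper":15,"travel":[0,0,0],"twist":[0,0,0]}]' 40
```

```text
time: 20.08
ee_pos: [0.6511, 0.2563, 0.07]
tcp_rot: [179.8, 15.1, 87.0]
wrist_force: [-0.2, 1.9, 5.5]
opening: 0.0206
grasp_force: 110.7
```

```bash
python3 - <<'E'
from h import *
B={"top":(150,120,330,220),"scene":(320,220,430,330)}
ferr((15,190,90),(30,255,255),B)
E
```

```text
top [([95, 44, 6, 7, 38], [247.8, 167.1])]
scene [([52, 24, 1, 1, 1], [372.0, 244.0]), ([28, 39, 1, 1, 1], [348.0, 259.0]), ([53, 88, 1, 1, 1], [373.0, 308.0])]
```

```bash
python3 -m crank '[{"gripper":30,"travel":[0,0,0],"twist":[0,0,0]},{"gripper":60,"travel":[0,0,0],"twist":[0,0,0]},{"gripper":70,"travel":[0,0,0],"twist":[0,0,0]},{"gripper":70,"travel":[0,0,0],"twist":[0,0,0]},{"gripper":70,"travel":[0,0,-10],"twist":[0,0,0]},{"gripper":70,"travel":[0,0,-30],"twist":[0,0,0]},{"gripper":70,"travel":[0,0,-40],"twist":[0,0,0]},{"gripper":70,"travel":[0,0,0],"twist":[0,0.13,0]},{"gripper":70,"travel":[0,0,0],"twist":[0,0.135,0]},{"gripper":70,"travel":[0,0,0],"twist":[0,0,0]}]'
python3 - <<'E'
from h import *
B={"top":(150,120,330,220),"scene":(320,220,430,330)}
ferr((15,190,90),(30,255,255),B);ferr((12,135,100),(30,255,255),B)
delta([.6505,.1985,.069],[180,0,87])
flap()
E
```

```text
time: 21.42
ee_pos: [0.6518, 0.2752, 0.1478]
tcp_rot: [179.8, -0.1, 86.9]
wrist_force: [0.4, 0.1, 0.3]
opening: 0.07
grasp_force: 0.0
top [([95, 44, 6, 6, 31], [247.6, 166.4])]
scene [([51, 2, 1, 1, 1], [371.0, 222.0]), ([28, 41, 1, 1, 1], [348.0, 261.0]), ([48, 60, 1, 1, 1], [368.0, 280.0]), ([52, 74, 1, 1, 1], [372.0, 294.0])]
top [([51, 33, 50, 18, 435], [227.1, 162.6]), ([76, 53, 6, 8, 35], [228.7, 176.1]), ([87, 64, 3, 8, 21], [238.0, 188.0]), ([75, 61, 5, 4, 17], [226.7, 182.7])]
scene [([37, 70, 30, 25, 281], [369.6, 301.3]), ([26, 37, 33, 18, 159], [362.9, 264.5]), ([79, 95, 9, 10, 54], [402.6, 318.9]), ([35, 53, 10, 9, 47], [359.9, 276.7])]
t 21.62 pos [0.6515 0.2775 0.146 ] rpy [179.9   0.   87.1]
travel in present axes [-78.9   2.9  77. ] | in target axes [-78.9   3.1  77. ] | twist [0.001 0.    0.002]
flap [0.24 0.16 0.26 0.02 0.04] [82. 56. 56. 22. 15.]
```

```bash
python3 -m crank '[{"gripper":70,"travel":[-30,0,0],"twist":[0,0,0]},{"gripper":70,"travel":[-39,0,0],"twist":[0,0,0]},{"gripper":70,"travel":[-10,0,10],"twist":[0,0,0]},{"gripper":70,"travel":[0,0,32],"twist":[0,0,0]},{"gripper":70,"travel":[0,0,27],"twist":[0,0,0]},{"gripper":70,"travel":[0,0,7],"twist":[0,0,0]},{"gripper":70,"travel":[0,0,0],"twist":[0,0,0]},{"gripper":15,"travel":[0,0,0],"twist":[0,0,0]},{"gripper":15,"travel":[0,0,0],"twist":[0,0,0]},{"gripper":15,"travel":[0,0,0],"twist":[0,0,0]},{"gripper":15,"travel":[0,0,0],"twist":[0,0,0]},{"gripper":15,"travel":[0,0,0],"twist":[0,0,0]}]' 60
python3 - <<'E'
from h import *
B={"top":(150,120,330,220),"scene":(320,220,430,330)}
ferr((15,190,90),(30,255,255),B)
delta([.6505,.2185,.069],[180,0,87])
E
```

```text
time: 23.22
ee_pos: [0.6481, 0.1982, 0.0709]
tcp_rot: [179.8, -0.1, 87.0]
wrist_force: [-0.8, -0.2, 5.3]
opening: 0.0213
grasp_force: 59.6
top [([99, 44, 2, 3, 4], [249.8, 165.2])]
scene [([75, 30, 1, 1, 1], [395.0, 250.0]), ([27, 39, 1, 1, 1], [347.0, 259.0]), ([73, 89, 1, 1, 1], [393.0, 309.0])]
t 23.32 pos [0.6481 0.1982 0.0709] rpy [ 1.798e+02 -1.000e-01  8.700e+01]
travel in present axes [20.4  1.3  2. ] | in target axes [20.4  1.3  1.9] | twist [ 0.003 -0.002  0.001]
```

```bash
python3 - <<'E'
from h import *
w=np.array([.976,-.219,0])
for n in C:
    hs=cv2.cvtColor(bot.camera(n),cv2.COLOR_RGB2HSV);h0=cv2.cvtColor(cv2.imread(f"pics/{n}raw.png"),cv2.COLOR_BGR2HSV)
    for th in(1.1,1.3,1.45,1.57):
        c,s=np.cos(th),np.sin(th);row=[]
        for u in(.05,.1,.14,.155,.161,.166,.171,.177,.185):
            P=[Hh+nn*(-.008*c+u*s)+np.array([0,0,u*c+.008*s])+w*a for a in(-.1,-.06,.05,.09)]
            px=proj(n,P).round().astype(int);row.append((int(np.median([h0[y,x,1] for x,y in px])),int(np.median([hs[y,x,1] for x,y in px])),int(np.median([hs[y,x,2] for x,y in px]))))
        print(n,th,row)
E
```

```text
scene 1.1 [(131, 135, 196), (39, 133, 185), (36, 133, 182), (40, 136, 183), (42, 135, 187), (39, 135, 184), (40, 133, 185), (42, 127, 183), (38, 105, 182)]
scene 1.3 [(121, 135, 179), (39, 134, 182), (41, 132, 181), (42, 137, 182), (42, 135, 185), (37, 134, 185), (38, 134, 189), (39, 133, 190), (39, 136, 188)]
scene 1.45 [(125, 136, 179), (40, 133, 175), (41, 135, 189), (40, 136, 183), (39, 134, 174), (40, 134, 176), (37, 135, 177), (35, 134, 181), (38, 138, 167)]
scene 1.57 [(93, 134, 183), (42, 134, 185), (39, 135, 180), (40, 133, 181), (42, 136, 182), (39, 137, 166), (35, 127, 85), (37, 48, 123), (38, 38, 143)]
top 1.1 [(38, 166, 146), (40, 164, 154), (43, 163, 154), (35, 161, 157), (40, 163, 156), (43, 161, 155), (41, 167, 150), (44, 167, 145), (43, 163, 154)]
top 1.3 [(41, 165, 156), (46, 166, 147), (45, 160, 156), (41, 167, 147), (43, 166, 145), (46, 164, 152), (45, 165, 151), (40, 168, 112), (47, 46, 155)]
top 1.45 [(49, 165, 152), (41, 164, 155), (44, 161, 157), (40, 166, 148), (38, 166, 155), (42, 164, 154), (45, 75, 83), (40, 39, 155), (40, 37, 155)]
top 1.57 [(43, 164, 156), (42, 164, 153), (42, 163, 152), (38, 165, 153), (42, 164, 152), (46, 167, 131), (42, 40, 158), (43, 44, 155), (47, 47, 155)]
```

Both views show the flap's wood ending exactly where a flap at 1.57 rad should end, so it is fully open. Next I shift the pole back to the middle of its rest and release.

```bash
python3 -m crank '[{"gripper":15,"travel":[0,0,-5],"twist":[0,0,0]},{"gripper":15,"travel":[0,0,-6],"twist":[0,0,0]},{"gripper":15,"travel":[10,1,0],"twist":[0,0,0]},{"gripper":15,"travel":[10,1,0],"twist":[0,0,0]},{"gripper":15,"travel":[0,0,0],"twist":[0,0,0]},{"gripper":15,"travel":[0,0,5],"twist":[0,0,0]},{"gripper":15,"travel":[0,0,4],"twist":[0,0,0]},{"gripper":15,"travel":[0,0,2],"twist":[0,0,0]},{"gripper":15,"travel":[0,0,0],"twist":[0,0,0]}]'
python3 - <<'E'
from h import *
B={"top":(150,120,330,220),"scene":(320,220,430,330)}
ferr((15,190,90),(30,255,255),B);ferr((12,150,100),(30,255,255),B)
E
```

```text
time: 24.55
ee_pos: [0.6505, 0.2176, 0.0709]
tcp_rot: [179.9, -0.1, 87.0]
wrist_force: [-3.6, -1.3, 5.6]
opening: 0.021
grasp_force: 59.7
top [([90, 43, 2, 3, 4], [240.8, 164.2])]
scene [([79, 77, 1, 1, 1], [399.0, 297.0])]
top [([89, 36, 4, 3, 5], [240.4, 157.0]), ([80, 27, 2, 2, 3], [230.3, 147.7]), ([90, 40, 3, 2, 3], [241.0, 160.3]), ([91, 43, 1, 3, 3], [241.0, 164.0])]
scene [([53, 85, 24, 13, 190], [385.9, 309.9]), ([79, 72, 10, 12, 82], [403.2, 297.6]), ([79, 89, 10, 15, 73], [403.5, 316.6]), ([88, 11, 8, 25, 72], [411.6, 243.6])]
```

```bash
python3 -m crank '[{"gripper":30,"travel":[0,0,0],"twist":[0,0,0]},{"gripper":60,"travel":[0,0,0],"twist":[0,0,0]},{"gripper":75,"travel":[0,0,0],"twist":[0,0,0]},{"gripper":75,"travel":[0,0,0],"twist":[0,0,0]},{"gripper":75,"travel":[0,0,-15],"twist":[0,0,0]},{"gripper":75,"travel":[0,0,-45],"twist":[0,0,0]},{"gripper":75,"travel":[0,0,-55],"twist":[0,0,0]},{"gripper":75,"travel":[40,-40,-30],"twist":[0,0,0]},{"gripper":75,"travel":[40,-40,0],"twist":[0,0,0]},{"gripper":75,"travel":[30,-40,0],"twist":[0,0,0]},{"gripper":75,"travel":[0,0,0],"twist":[0,0,0]},{"gripper":75,"travel":[0,0,0],"twist":[0,0,0]}]'
python3 - <<'E'
from h import *
B={"top":(150,120,330,220),"scene":(320,220,430,330)}
ferr((15,190,90),(30,255,255),B);ferr((12,135,100),(30,255,255),B)
t=cv2.cvtColor(bot.camera("top"),cv2.COLOR_RGB2HSV);s=bot.camera("scene")
# hook end: compare rod column ends with start; dark hook pixels in scene
s0=cv2.imread("pics/sceneraw.png")[:,:,::-1];t0=cv2.imread("pics/topraw.png")[:,:,::-1];t1=bot.camera("top")
for nm,im in(("start",s0),("now",s)):
    g=im[225:270,295:325].min(2).astype(int);ys,xs=np.nonzero((g<75)&(im[225:270,295:325].max(2)<95));print(nm,"dark scene px",len(xs),(xs.min()+295,xs.max()+295,ys.min()+225,ys.max()+225) if len(xs) else "")
for nm,im in(("start",t0),("now",t1)):
    g=im[158:178,285:302].max(2);ys,xs=np.nonzero(g<60);print(nm,"dark top px",len(xs),(xs.min()+285,xs.max()+285,ys.min()+158,ys.max()+158) if len(xs) else "")
E
```

```text
time: 26.25
ee_pos: [0.5374, 0.3328, 0.2152]
tcp_rot: [179.9, -0.1, 87.1]
wrist_force: [0.5, -0.1, -0.4]
opening: 0.0747
grasp_force: 0.0
top [([86, 42, 6, 7, 35], [238.8, 165.3]), ([28, 67, 1, 1, 1], [178.0, 187.0])]
scene [([52, 1, 1, 1, 1], [372.0, 221.0]), ([61, 11, 1, 1, 1], [381.0, 231.0]), ([49, 21, 1, 1, 1], [369.0, 241.0]), ([41, 59, 1, 1, 1], [361.0, 279.0])]
top [([19, 30, 75, 20, 886], [206.1, 161.4]), ([40, 58, 37, 13, 301], [206.5, 185.3]), ([26, 50, 7, 12, 54], [179.1, 174.9]), ([76, 52, 6, 9, 37], [228.6, 175.8])]
scene [([37, 71, 40, 28, 520], [376.8, 303.7]), ([48, 58, 41, 26, 310], [389.4, 289.9]), ([49, 16, 35, 17, 299], [385.9, 244.0]), ([53, 3, 29, 15, 219], [388.0, 229.7])]
start dark scene px 24 (np.int64(310), np.int64(312), np.int64(246), np.int64(257))
now dark scene px 19 (np.int64(310), np.int64(312), np.int64(245), np.int64(254))
start dark top px 8 (np.int64(293), np.int64(295), np.int64(168), np.int64(172))
now dark top px 8 (np.int64(295), np.int64(296), np.int64(170), np.int64(174))
```

```bash
python3 -c "
from workcell import bot
print(bot.job_done())"
```

```text
the job is handed in; nothing more can be done
None
```

The flap is fully open and the pole is back across its rest with the hook hanging down, released and handed in at about 26 s; on the first lift-out the hook caught in the ring (wrist force reached about 67 N and the pole slid in the grip), so I freed it, let the flap sink the rest of the way by itself, and regrasped the pole to seat it.

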